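# Set the iris lever to the green mark and take a reading

### The arm

A 6-joint arm with a two-finger parallel gripper is mounted at the origin on the work surface. World frame = base frame: x ahead of the robot, y to its left, z up, the work surface at z = 0. Lengths are in m, angles in rad, forces in N, time in s.
With the tool pointing down it reaches from about 0.35 to 0.775 m from the base axis. Payload 7.3 kg.
Tool frame: the origin (TCP) lies on the centre line of the jaws, within the pads' length; the fingertips stand tip_reach ahead of it and the grasp point (between the pads) lies 6 mm ahead of it (tip_reach is the distance from the TCP to the fingertips, in m); x points along the fingers, y is the direction in which the jaws open and shut, and the axes are right-handed (so a half turn about x gives the same grasp; the last joint's range is limited). The gripper opens to 92 mm and grips with 3 to 60 N. Pads are 19 mm wide; open, the fingers measure 130 mm over their backs; the gripper's body (75 mm by 190 mm) begins 47 mm behind the grasp point.
Start: joints at [1.193, 0.342, 1.524, -0, 1.275, -0.146], TCP at [0.121, 0.511, 0.252] pointing down, gripper open.
Joint ranges: [-2.53, 2.53], [-0.77, 2.02], [0.04, 2.7], [-1, 4.14], [0.28, 2.66], [-3.11, 3.11]. Speed limits (rad/s): [2.57, 2.57, 3.14, 3.14, 3.14, 3.14].

### API

Orientations are given as [roll, pitch, yaw] about the fixed x, y, z axes, in that order (R = Rz(yaw) Ry(pitch) Rx(roll)).
In Python, from cell import observe, read_camera, get_calibration, hand_in, tip_reach gives the robot as it stands. The module is installed in compiled form; this text tells all that it offers.
- The arm moves only by the shell command python3 -m crank 'ROWS' [FORCE]. ROWS is JSON, a list of rows, each an object of numbers: "fingers": the opening, from -1 (shut) to 1 (fully open); "tx", "ty", "tz": the shift along the tool's x, y, z in units of 40 mm (1.0 is 40 mm); "roll": the turn about the tool's x in units of 10 degrees (1.0 is 10 degrees). In form: [{"fingers": .., "tx": .., "ty": .., "tz": .., "roll": ..}, ...]. A call has exactly 8 rows; each row is the pose to reach, as a shift and turn from the pose commanded when the call began, along the tool's axes at that moment; what a row does not reach only later rows make up. A row lasts 1/8 s, in which the tool goes at most 62.5 mm and 10.7 degrees, less where a joint would pass 70% of its speed; a pose out of reach is approached as far as the arm can. A call with a gripper value outside its range is refused whole. The fingers move at their own pace and stop on an object; FORCE is the grip in N (left out, the last holds). Time passes only in rows, so rows that repeat a pose let the fingers close, or fill a call up. It gives the time, the measured TCP pose, the force and the opening at its end, in the units of the state.
- observe(): the state, without advancing time (a new reading comes with each control period).
- read_camera(name): name is "side" or "top" or "wrist"; returns (picture, depth): 480x640x3 uint8, red, green, blue; 480x640 float32, m along the optical axis (not along the pixel's ray), 0 where there is no reading.
- get_calibration(name): a dict with "vertical_fov" (degrees; the focal length in pixels is half the picture's height over the tangent of half this angle, whatever the lens; pixels are square), "cx", "cy" (the principal point, pixels), "pose" (4x4, takes a point from camera to world coordinates); the wrist camera has in their place "T_tool_cam" (4x4, takes a point from camera to tool coordinates, whose origin is the TCP and whose axes are the tool frame's). Camera axes: x right, y down, z forward; pixel columns grow to the right and rows downward; lengths in m; the calibration is good to about 2 mm. A picture is of the moment at which its call begins: read the wrist's pose just before it. get_calibration takes no time and is no camera call.
- hand_in(): hands the job in, once; it reports no verdict.
The state is a dict: "time": time; "qpos": joint angles; "qvel": joint speeds; "joint_efforts": joint torques, N m; "tool_pos": TCP position; "tool_rot": TCP orientation; "contact_force": force on the tool from outside, world axes, zero at the start; "torque": the same for the moment, N m; "opening": finger opening in m.
Only numpy, scipy, OpenCV 4.12 (cv2) and the standard library are available. Lean on these libraries where they do the work, as an engineer would, in place of code of your own. Each camera call takes 0.05 s, during which the arm holds its last target. There are 200 camera calls.

### The job

On the detector head, gently push the orange lever post around its arc with the fingertips until the white pointer of the iris ring points at the green mark on the scale, without pinching or forcing the post. Then leave the lever there and press the red read key fully down and let it come back up. Leave the vials, glassware and screwdriver standing where they are.

Things in the scene. Friction and masses are not known exactly. Their poses are not given: they have to be found in the camera images.
- head: fixed detector head: a low grey box with a black deck, 240 x 260 mm in plan, deck top 40 mm above the table. Origin on the table surface straight below the axis of the dial; the box reaches 138 mm to -x, 102 mm to +x and 130 mm to either y of it. Its -x side carries the white scale on the deck
- dial_axis (a point): point on the vertical turning axis of the iris ring, 64 mm above the table, level with the top of the ring (ring 126 mm diameter over its knurls)
- iris (a joint): angle of the iris ring with its lever, rad, free between stops at -1.2 and 1.2, growing anticlockwise seen from above; at 0 the lever points along -x of the head. It turns against dry friction (about 2.5 N at the post) with no spring, and stays where it is left. It starts at -1.1 to -0.5 and the green mark always lies anticlockwise of it, at -0.1 to 0.95
- lever_post (a point): centre of the top of the orange upright post on the lever: 14 mm diameter, 82 mm from the dial axis, free from 62 mm to 105 mm above the table (its top, this point). It stands on an aluminium arm 10 mm wide whose top is 62 mm above the table
- pointer_tip (a point): tip of the white pointer, the outer end of the lever arm, 102 mm from the dial axis, straight outward of the post, 58 mm above the table; its -x axis points outward along the lever
- green_mark (a point): green mark clamped on the scale (10 mm wide along the arc, 17 mm long radially, 3 mm thick, top 43 mm above the table). The point is the middle of its inner end, 105 mm from the dial axis; its -x axis points outward from the dial axis. It does not move
- key (a joint): travel of the red read key, m: 0 up, 0.006 fully down; a spring pushes back with 5 N at the bottom and lifts it again
- key_top (a point): centre of the top of the red round key (32 mm diameter, top 22 mm above the table when up, in a black housing 12 mm high on an aluminium plate 70 x 90 x 5 mm fixed on the table at one side of the head or the other); pressed straight down
- vial_a: screw-capped sample vial, 27 mm diameter, 61 mm tall, loose, standing upright; origin at the centre of its underside. Leave it alone; white cap, on the rear deck of the head
- vial_b: screw-capped sample vial, 27 mm diameter, 61 mm tall, loose, standing upright; origin at the centre of its underside. Leave it alone; white cap, on the rear deck of the head
- vial_c: screw-capped sample vial, 27 mm diameter, 61 mm tall, loose, standing upright; origin at the centre of its underside. Leave it alone; blue cap, on the blue rack (130 x 80 x 30 mm)
- vial_d: screw-capped sample vial, 27 mm diameter, 61 mm tall, loose, standing upright; origin at the centre of its underside. Leave it alone; blue cap, on the blue rack (130 x 80 x 30 mm)
- beaker: glass beaker, 70 mm diameter, 90 mm tall, loose; origin at the centre of its underside. Leave it alone
- bottle: brown bottle, 64 mm diameter, 140 mm tall, loose; origin at the centre of its underside. Leave it alone
- screwdriver: screwdriver with a red handle, lying on the table at the right (-y side); origin on its underside. Leave it alone

How it is judged:
On the way, in this order (a step that is already met when the one before it is completed fails the run):
1. the pointer rests at the green mark (angle between the x axis of pointer_tip and the x axis of green_mark, either way round below 0.05 rad and velocity of joint iris between -0.03 and 0.03 rad/s), for 0.4 s.
2. the read key is pressed fully down with the pointer at the mark and the lever left alone (value of joint key above 0.0048 m and angle between the x axis of pointer_tip and the x axis of green_mark, either way round below 0.05 rad and contact force between each of the arm, the fingers and iris below 0.1 N), for 0.05 s.
At the end, for the whole second after the job is handed in: The pointer rests within 0.05 rad of the centre line of the green mark (about its half width), the read key has been pressed at least 4.8 mm after that and is up again (under 1.5 mm), and every bystander is within 20 mm of where it stood (all of step 1 and value of joint key below 0.0015 m and distance of each of vial_a, vial_b, vial_c, vial_d, beaker, bottle, screwdriver from where it was at the start of the episode below 0.02 m); the robot touches nothing.
It fails at once if the lever is pinched or forced: more than 25 N between robot and lever (contact force between any of the fingers, the arm and iris above 25 N).
It fails at once if a bystander is shifted, lifted or knocked over (distance of any of vial_a, vial_b, vial_c, vial_d, beaker, bottle, screwdriver from where it was at the start of the episode above 0.02 m or angle between any of vial_a, vial_b, vial_c, vial_d, beaker, bottle, screwdriver's own z axis and vertical above 0.4 rad).
It also fails if it takes over 51 s, if anything falls off the work surface, if the arm or the gripper's body presses on something with over 40 N, if the wrist force passes 120 N, or if a joint passes its speed limit or range.

## Working session

There is one attempt and no reset: what is moved stays moved. The work goes in short steps, Python scripts to look and compute and a shell command to move; the robot and the scene stay as the last step left them, time stands still between calls to the robot, and variables do not carry over. Pictures are saved under pics/ and viewed, about 8 in all and at most 12, crops included, and the job is handed in when it is done.

```bash
mkdir -p pics
python3 - <<'E'
from cell import *
import cv2,numpy as np
o=observe();print(o['time'],o['tool_pos'],o['tool_rot'],o['opening'],tip_reach() if callable(tip_reach) else tip_reach)
for n in('top','side'):
    p,d=read_camera(n);cv2.imwrite(f'pics/{n}1.png',p[:,:,::-1]);np.save(n+'.npy',d);np.save(n+'p.npy',p)
    c=get_calibration(n);print(n,c)
print(get_calibration('wrist'))
E
```

```text
0.0 [0.12046286 0.51061557 0.25103665] [-1.72178162  1.56926107 -1.95361543] 0.09211378219892984 0.025
top {'vertical_fov': 57.146947616585976, 'cx': 327.4256047141715, 'cy': 245.48060031057193, 'pose': array([[-0.02905681, -0.98507104,  0.16967837,  0.42718335],
       [-0.99939138,  0.03190769,  0.01409852, -0.08195575],
       [-0.01930208, -0.16916544, -0.98539864,  1.01459922],
       [ 0.        ,  0.        ,  0.        ,  1.        ]])}
side {'vertical_fov': 56.69598994627386, 'cx': 320.7073272265333, 'cy': 249.1981545123391, 'pose': array([[ 0.99868136, -0.02977419,  0.04182158,  0.53934412],
       [-0.05038357, -0.72475915,  0.68715767, -0.71526674],
       [ 0.00985101, -0.68835868, -0.72530358,  0.76542186],
       [ 0.        ,  0.        ,  0.        ,  1.        ]])}
{'vertical_fov': 61.302155771526714, 'cx': 313.04723179558573, 'cy': 239.94441811954655, 'T_tool_cam': array([[ 4.75405963e-04, -2.79248424e-01,  9.60218773e-01,
        -1.33905553e-01],
       [ 9.99999866e-01,  3.29212428e-04, -3.99360915e-04,
        -4.27240889e-04],
       [-2.04595047e-04,  9.60218834e-01,  2.79248543e-01,
        -7.47160573e-02],
       [ 0.00000000e+00,  0.00000000e+00,  0.00000000e+00,
         1.00000000e+00]])}
```

View pics/top1.png

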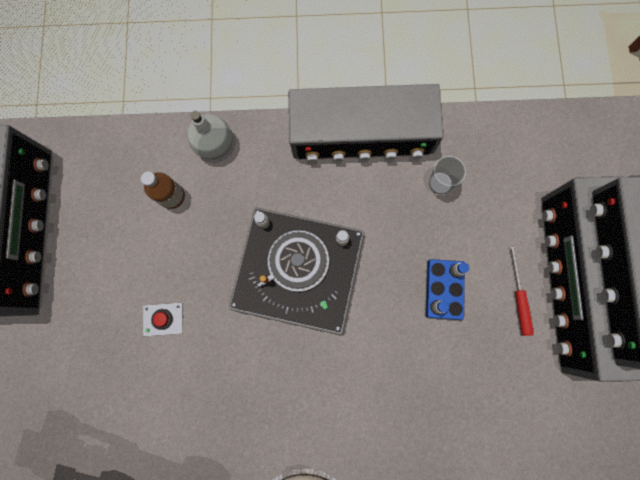

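View pics/side1.png

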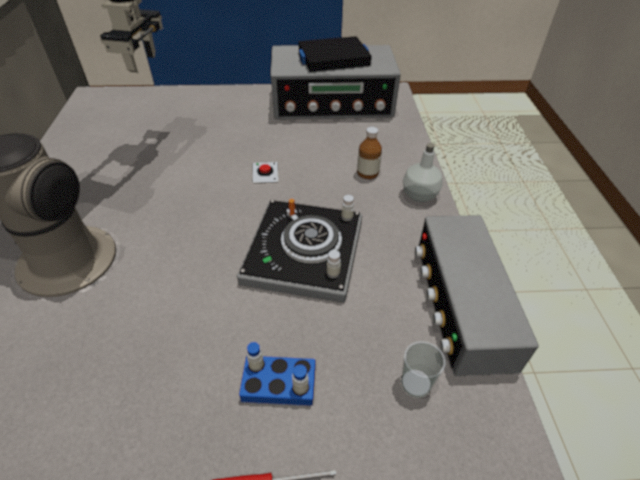

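The top view shows the head centred near px (298,261), the orange post at about (264,279), the green mark at about (324,305) and the red key at (162,319), on the left (+y) side. Vials a and b stand on the rear deck.

```bash
cat > h.py <<'E'
import cv2,numpy as np
from cell import *
from scipy.spatial.transform import Rotation as R
def toolT():
    o=observe();T=np.eye(4);T[:3,:3]=R.from_euler('xyz',o['tool_rot']).as_matrix();T[:3,3]=o['tool_pos'];return T
def ray(n,uv,z,T=None):
    c=get_calibration(n);f=240/np.tan(np.radians(c['vertical_fov'])/2)
    P=c['pose'] if n!='wrist' else T@c['T_tool_cam']
    d=P[:3,:3]@np.array([(uv[0]-c['cx'])/f,(uv[1]-c['cy'])/f,1]);o=P[:3,3]
    return o+d*(z-o[2])/d[2]
def blobs(p,lo,hi,amin=6):
    m=cv2.inRange(cv2.cvtColor(p,cv2.COLOR_RGB2HSV),np.array(lo),np.array(hi))
    n,l,s,c=cv2.connectedComponentsWithStats(m)
    return [(s[i].tolist(),c[i].round(1).tolist()) for i in range(1,n) if s[i][4]>=amin]
def ang(v):  # world bearing about z
    return np.arctan2(v[1],v[0])
E
python3 - <<'E'
from h import *
for n,box in(('top',(140,200,370,345)),('side',(235,150,370,300))):
    p=np.load(n+'p.npy');x0,y0,x1,y1=box;q=p[y0:y1,x0:x1]
    for name,lo,hi,z in(('green',(50,120,80),(80,255,255),.043),('orange',(8,150,120),(20,255,255),.1),('red',(0,150,120),(5,255,255),.022)):
        for s,c in blobs(q,lo,hi): 
            uv=(c[0]+x0,c[1]+y0);print(n,name,s[2:],uv,ray(n,uv,z).round(4))
    g=cv2.cvtColor(q,cv2.COLOR_RGB2GRAY)
    cv2.imwrite(f'pics/{n}crop.png',cv2.resize(q[:,:,::-1],None,fx=3.4,fy=3.4,interpolation=2)[:600,:800])
for uv in((298,261),):print('axis top',ray('top',uv,.064))
for uv in((311,238),):print('axis side',ray('side',uv,.064))
# corners of deck
for uv in((256,209),(363,233),(341,332),(232,307)):print('corner',ray('top',uv,.04).round(3))
E
```

```text
top orange [6, 5, 11] (263.0, 278.5) [0.5192 0.0675 0.1   ]
top red [14, 13, 149] (159.3, 318.9) [0.4436 0.3133 0.022 ]
side green [9, 7, 40] (266.5, 258.9) [ 0.4609 -0.0552  0.043 ]
side orange [5, 9, 22] (291.1, 202.0) [0.5174 0.0668 0.1   ]
side red [10, 6, 50] (264.5, 167.7) [0.4416 0.3078 0.022 ]
axis top [ 0.55865201 -0.00326752  0.064     ]
axis side [ 0.55992314 -0.01551672  0.064     ]
corner [0.685 0.093 0.04 ]
corner [ 0.621 -0.149  0.04 ]
corner [ 0.404 -0.092  0.04 ]
corner [0.464 0.146 0.04 ]
```

View pics/topcrop.png

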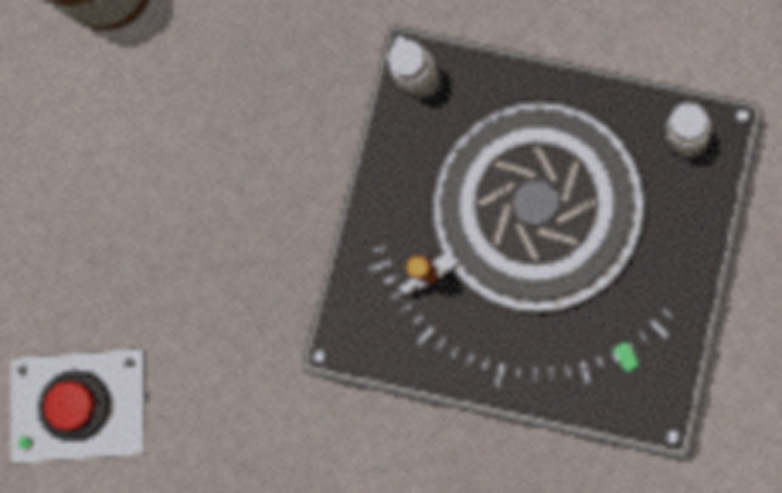

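The crop shows the post at crop px (418,266), the mark at (626,357), the ring centre at (538,207) and the key at (68,406), all clear of neighbours. Next I'll work out the angles and the hover move. The jaws will straddle the post loosely, with jaw y along the tangent.

```bash
cat >> h.py <<'E'
def plan(xyz,ydir):
    """shift (row units) and roll (10deg units) to put the TCP at xyz with tool y along bearing ydir (mod pi)"""
    T=toolT();d=T[:3,:3].T@(np.array(xyz)-T[:3,3])/.04
    b=ang(T[:3,1]);e=(ydir-b+np.pi/2)%np.pi-np.pi/2
    print('shift',d.round(2),'roll either',(-np.degrees(e)/10).round(2),'or',(-np.degrees(e)/10+(18 if e>0 else -18)).round(2))
E
python3 - <<'E'
from h import *
T=toolT();print(T.round(3),observe()['qpos'].round(3) if hasattr(observe()['qpos'],'round') else observe()['qpos'])
A=np.array([.5587,-.004]);P=np.array([.5185,.067]);G=(ray('top',(324.1,305),.043)+ray('side',(266.5,258.9),.043))[:2]/2
print('green',ray('top',(324.1,305),.043),G)
bp,bg=ang(P-A),ang(G-A)%(2*np.pi);print(bp,bg,bg-bp,np.linalg.norm(P-A),np.linalg.norm(G-A))
plan([.5185,.067,.20],bp+np.pi/2)
E
```

```text
[[-0.001  0.23   0.973  0.12 ]
 [-0.001  0.973 -0.23   0.511]
 [-1.    -0.001 -0.     0.251]
 [ 0.     0.     0.     1.   ]] [ 1.193  0.343  1.525  0.     1.275 -0.146]
green [ 0.46269934 -0.05694528  0.043     ] [ 0.46179536 -0.05608403]
2.0859898924546694 3.6347706115432987 1.5487807190886294 0.08159068574292044 0.11001479988417655
shift [ 1.29 -8.51 12.23] roll either 4.72 or -13.28
```

```bash
python3 -m crank '[{"fingers":-0.1,"tx":0,"ty":-0.4,"tz":0.6,"roll":0.4},{"fingers":-0.1,"tx":0.1,"ty":-1.2,"tz":1.7,"roll":1},{"fingers":-0.1,"tx":0.2,"ty":-2.1,"tz":3,"roll":1.6},{"fingers":-0.1,"tx":0.3,"ty":-3,"tz":4.3,"roll":2.2},{"fingers":-0.1,"tx":0.4,"ty":-3.9,"tz":5.6,"roll":2.8},{"fingers":-0.1,"tx":0.5,"ty":-4.8,"tz":6.9,"roll":3.4},{"fingers":-0.1,"tx":0.6,"ty":-5.7,"tz":8.2,"roll":4},{"fingers":-0.1,"tx":0.6,"ty":-6.5,"tz":9.4,"roll":4.7}]'
python3 - <<'E'
from h import *
plan([.5185,.067,.20],2.086+np.pi/2)
E
```

```text
time: 1.1
tool_pos: [0.4276, 0.1697, 0.2274]
tool_rot: [-2.266, 1.57, 2.961]
contact_force: [0.9, 0.9, 0.4]
opening: 0.0413
shift [0.68 0.71 3.35] roll either -0.0 or 18.0
```

```bash
python3 -m crank '[{"fingers":-0.1,"tx":0.2,"ty":0.2,"tz":1,"roll":0},{"fingers":-0.1,"tx":0.4,"ty":0.4,"tz":2,"roll":0},{"fingers":-0.1,"tx":0.6,"ty":0.6,"tz":3,"roll":0},{"fingers":-0.1,"tx":0.7,"ty":0.7,"tz":3.35,"roll":0},{"fingers":-0.1,"tx":0.7,"ty":0.7,"tz":3.35,"roll":0},{"fingers":-0.1,"tx":0.7,"ty":0.7,"tz":3.35,"roll":0},{"fingers":-0.1,"tx":0.7,"ty":0.7,"tz":3.35,"roll":0},{"fingers":-0.1,"tx":0.7,"ty":0.7,"tz":3.35,"roll":0}]'
python3 - <<'E'
from h import *
T=toolT();p,d=read_camera('wrist');cv2.imwrite('pics/w1.png',p[:,:,::-1])
for name,lo,hi,z in(('green',(50,120,60),(80,255,255),.043),('orange',(8,150,100),(20,255,255),.105)):
    for s,c in blobs(p,lo,hi,40): print(name,s,c,ray('wrist',c,z,T).round(4))
E
```

```text
time: 2.1
tool_pos: [0.5173, 0.0697, 0.2001]
tool_rot: [1.264, 1.57, 0.214]
contact_force: [-1.0, -0.1, -0.5]
opening: 0.0411
orange [303, 231, 22, 37, 703] [313.9, 249.0] [0.5167 0.0721 0.105 ]
```

View pics/w1.png

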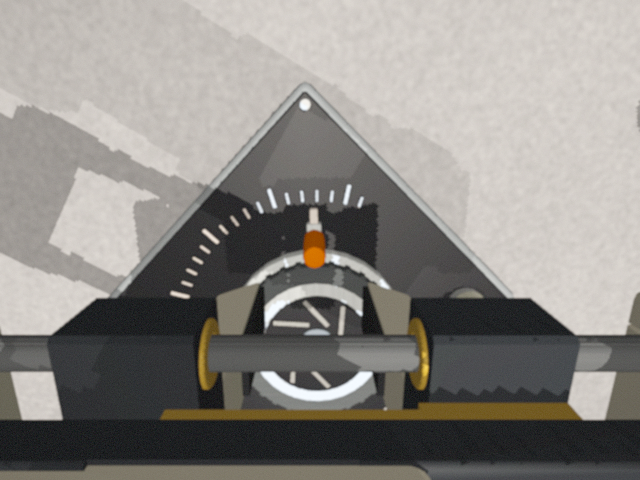

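The wrist view shows the post top at about (314,257), centred between the open fingers at columns 265 and 365, with the pointer straight outward of it. I can descend from here.

Run:
```python
from h import *
P=ray('wrist',(314,257),.105,toolT());print(P)
plan([P[0],P[1],.1],2.086+np.pi/2)
A=np.array([.5587,-.004]);print(np.linalg.norm(P[:2]-A),ang(P[:2]-A))
```

```text
[0.51930887 0.06771558 0.105     ]
shift [2.5  0.02 0.07] roll either 0.03 or -17.97
0.08182167214542721 2.073077974761495
```

```bash
python3 -m crank '[{"fingers":-0.1,"tx":0.4,"ty":0,"tz":0.05,"roll":0},{"fingers":-0.1,"tx":0.9,"ty":0,"tz":0.07,"roll":0},{"fingers":-0.1,"tx":1.4,"ty":0,"tz":0.07,"roll":0},{"fingers":-0.1,"tx":1.9,"ty":0,"tz":0.07,"roll":0},{"fingers":-0.1,"tx":2.2,"ty":0,"tz":0.07,"roll":0},{"fingers":-0.1,"tx":2.4,"ty":0,"tz":0.07,"roll":0},{"fingers":-0.1,"tx":2.5,"ty":0,"tz":0.07,"roll":0},{"fingers":-0.1,"tx":2.5,"ty":0,"tz":0.07,"roll":0}]'
python3 -m crank '[{"fingers":-0.1,"tx":0,"ty":-0.143,"tz":0.005,"roll":-0.4},{"fingers":-0.1,"tx":0,"ty":-0.285,"tz":0.02,"roll":-0.8},{"fingers":-0.1,"tx":0,"ty":-0.426,"tz":0.045,"roll":-1.2},{"fingers":-0.1,"tx":0,"ty":-0.565,"tz":0.079,"roll":-1.6},{"fingers":-0.1,"tx":0,"ty":-0.701,"tz":0.124,"roll":-2},{"fingers":-0.1,"tx":0,"ty":-0.834,"tz":0.177,"roll":-2.4},{"fingers":-0.1,"tx":0,"ty":-0.962,"tz":0.24,"roll":-2.8},{"fingers":-0.1,"tx":0,"ty":-1.086,"tz":0.312,"roll":-3.2}]'
python3 - <<'E'
from h import *
o=observe();A=np.array([.5587,-.004]);v=o['tool_pos'][:2]-A;print(np.linalg.norm(v),ang(v),o['contact_force'])
p,d=read_camera('wrist');cv2.imwrite('pics/w2.png',p[:,:,::-1])
E
```

```text
time: 3.15
tool_pos: [0.5191, 0.0667, 0.0999]
tool_rot: [1.398, 1.57, 0.346]
contact_force: [-0.1, -0.3, -0.2]
opening: 0.0409
time: 4.15
tool_pos: [0.4887, 0.0342, 0.1006]
tool_rot: [0.543, 1.567, 0.052]
contact_force: [1.6, 1.3, -0.9]
opening: 0.0413
0.07978876188083762 2.64198163956443 [ 1.5979572   1.25459123 -0.90443891]
```

View pics/w2.png

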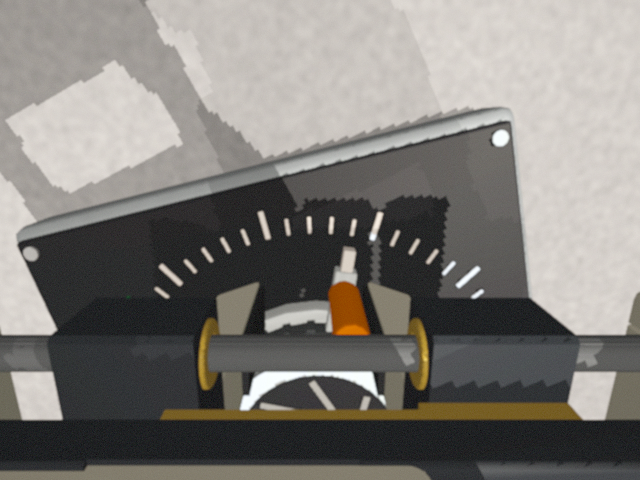

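The wrist view shows the post at (350,308) against the right finger, with the pointer at (348,255) moving well at about 2 N. I'll continue along the arc.

```bash
python3 -m crank '[{"fingers":-0.1,"tx":0,"ty":-0.143,"tz":0,"roll":-0.4},{"fingers":-0.1,"tx":0,"ty":-0.285,"tz":0.01,"roll":-0.8},{"fingers":-0.1,"tx":0,"ty":-0.426,"tz":0.03,"roll":-1.2},{"fingers":-0.1,"tx":0,"ty":-0.565,"tz":0.06,"roll":-1.6},{"fingers":-0.1,"tx":0,"ty":-0.701,"tz":0.1,"roll":-2},{"fingers":-0.1,"tx":0,"ty":-0.834,"tz":0.15,"roll":-2.4},{"fingers":-0.1,"tx":0,"ty":-0.962,"tz":0.21,"roll":-2.8},{"fingers":-0.1,"tx":0,"ty":-1.086,"tz":0.28,"roll":-3.2}]'
python3 - <<'E'
from h import *
o=observe();A=np.array([.5587,-.004]);v=o['tool_pos'][:2]-A;print(np.linalg.norm(v),ang(v)%6.2832,o['contact_force'],ang(toolT()[:3,1])+np.pi/2)
T=toolT();p,d=read_camera('wrist');cv2.imwrite('pics/w3.png',p[:,:,::-1])
for name,lo,hi,z in(('green',(50,120,60),(80,255,255),.043),('orange',(8,150,100),(20,255,255),.105)):
    for s,c in blobs(p,lo,hi,40): print(name,s,c,ray('wrist',c,z,T).round(4))
E
```

```text
time: 5.2
tool_pos: [0.4775, -0.0091, 0.1004]
tool_rot: [0.136, 1.569, 0.202]
contact_force: [1.5, 3.5, 0.4]
opening: 0.0412
0.08136149575878966 3.2045997534076625 [1.48828198 3.46438456 0.38245704] 3.2073488175860825
green [203, 224, 35, 39, 741] [220.1, 242.6] [ 0.4628 -0.0567  0.043 ]
orange [328, 289, 40, 46, 1407] [346.3, 313.2] [0.4663 0.0011 0.105 ]
```

View pics/w3.png

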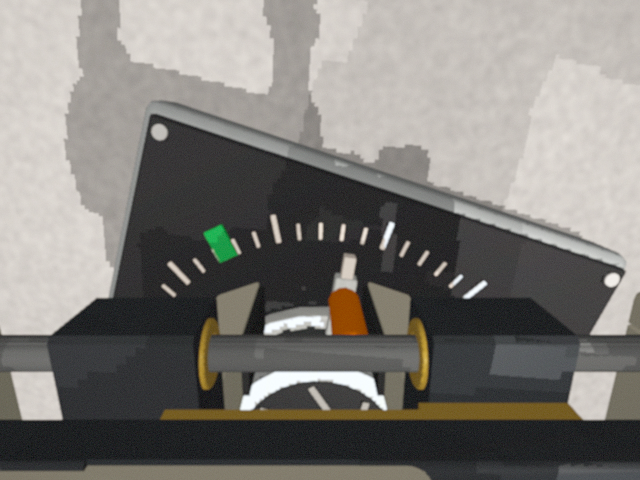

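The wrist view shows the green mark at (220,243) and the pointer tip at (349,256). About 34° remains, so I'll go 24° now and then do a fine step.

```bash
python3 -m crank '[{"fingers":-0.1,"tx":0,"ty":-0.107,"tz":0.003,"roll":-0.3},{"fingers":-0.1,"tx":0,"ty":-0.214,"tz":0.011,"roll":-0.6},{"fingers":-0.1,"tx":0,"ty":-0.321,"tz":0.025,"roll":-0.9},{"fingers":-0.1,"tx":0,"ty":-0.426,"tz":0.045,"roll":-1.2},{"fingers":-0.1,"tx":0,"ty":-0.531,"tz":0.07,"roll":-1.5},{"fingers":-0.1,"tx":0,"ty":-0.633,"tz":0.1,"roll":-1.8},{"fingers":-0.1,"tx":0,"ty":-0.735,"tz":0.136,"roll":-2.1},{"fingers":-0.1,"tx":0,"ty":-0.834,"tz":0.177,"roll":-2.4}]'
cat >> h.py <<'E'
A=np.array([.5587,-.004])
def look(name):
    o=observe();v=o['tool_pos'][:2]-A;print('tool r,b',np.linalg.norm(v).round(4),ang(v)%6.2832,ang(toolT()[:3,1])+np.pi/2,o['contact_force'])
    T=toolT();p,d=read_camera('wrist');cv2.imwrite(name,p[:,:,::-1])
    for s,c in blobs(p,(50,120,60),(80,255,255),100):
        g=ray('wrist',c,.043,T)[:2];print('green',c,g,np.linalg.norm(g-A),'bearing',ang(g-A)%6.2832)
    # white pointer: desaturated bright blob near expected tip radius
    for s,c in blobs(p,(0,0,130),(30,70,255),60):
        w=ray('wrist',c,.058,T)[:2];r=np.linalg.norm(w-A)
        if .085<r<.105: print('pointer?',s,c,r,'bearing',ang(w-A)%6.2832)
E
python3 -c "
from h import *
look('pics/w4.png')"
```

```text
time: 6.25
tool_pos: [0.4861, -0.0417, 0.1001]
tool_rot: [0.455, 1.57, 0.939]
contact_force: [0.9, 3.9, -1.0]
opening: 0.0411
tool r,b 0.0818 3.62039808541377 3.6249070102319862 [ 0.89260851  3.90767346 -1.00923985]
green [309.7, 223.8] [ 0.46264299 -0.05680484] 0.10961432642427645 bearing 3.6442385526370757
pointer? [333, 257, 25, 38, 556] [347.2, 276.7] 0.0893409603767478 bearing 3.4519703342452654
```

View pics/w4.png

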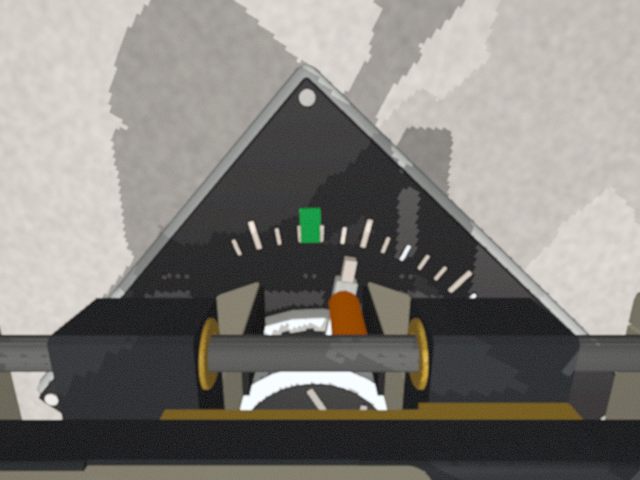

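The pointer at (347,277) is 0.19 rad short of the mark at (310,224). I'll take the last 10.7° slowly.

```bash
python3 -m crank '[{"fingers":-0.1,"tx":0,"ty":-0.07,"tz":0.001,"roll":-0.2},{"fingers":-0.1,"tx":0,"ty":-0.14,"tz":0.005,"roll":-0.4},{"fingers":-0.1,"tx":0,"ty":-0.21,"tz":0.01,"roll":-0.6},{"fingers":-0.1,"tx":0,"ty":-0.27,"tz":0.02,"roll":-0.77},{"fingers":-0.1,"tx":0,"ty":-0.32,"tz":0.026,"roll":-0.9},{"fingers":-0.1,"tx":0,"ty":-0.36,"tz":0.032,"roll":-1},{"fingers":-0.1,"tx":0,"ty":-0.38,"tz":0.036,"roll":-1.07},{"fingers":-0.1,"tx":0,"ty":-0.38,"tz":0.036,"roll":-1.07}]'
python3 -c "
from h import *
look('pics/w5.png')"
```

```text
time: 7.3
tool_pos: [0.4943, -0.055, 0.0997]
tool_rot: [-2.649, 1.571, -1.979]
contact_force: [-0.5, 1.0, 0.6]
opening: 0.0411
tool r,b 0.0822 3.811512905133021 3.81203298939931 [-0.48489246  1.02126843  0.64256699]
green [352.4, 228.5] [ 0.4627362  -0.05679221] 0.10952656698000703 bearing 3.644547485061697
pointer? [333, 259, 25, 38, 559] [347.2, 278.3] 0.08928018724622835 bearing 3.643431347671471
```

View pics/w5.png

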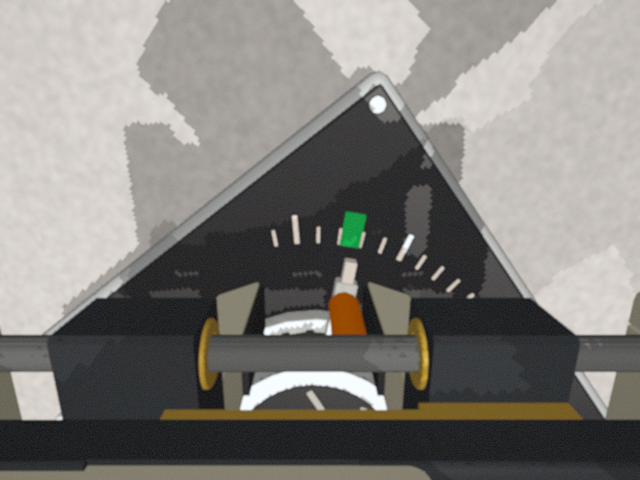

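The pointer and mark bearings agree to about 0.001 rad. I'll back the finger off to centre the post in the gap, lift, and recheck.

```bash
python3 -m crank '[{"fingers":-0.1,"tx":0,"ty":0.17,"tz":0,"roll":0},{"fingers":-0.1,"tx":0,"ty":0.33,"tz":0,"roll":0},{"fingers":-0.1,"tx":0,"ty":0.33,"tz":0,"roll":0},{"fingers":-0.1,"tx":-0.5,"ty":0.33,"tz":0,"roll":0},{"fingers":-0.1,"tx":-1.1,"ty":0.33,"tz":0,"roll":0},{"fingers":-0.1,"tx":-1.8,"ty":0.33,"tz":0,"roll":0},{"fingers":-0.1,"tx":-2.4,"ty":0.33,"tz":0,"roll":0},{"fingers":-0.1,"tx":-2.5,"ty":0.33,"tz":0,"roll":0}]'
python3 - <<'E'
from h import *
look('pics/w6.png')
K=(ray('top',(159.3,318.9),.022)+ray('side',(264.5,167.7),.022))/2;print(K)
p=np.load('topp.npy')
plan([K[0],K[1],.2],ang(K[:2]))
E
```

```text
time: 8.35
tool_pos: [0.4869, -0.0448, 0.2011]
tool_rot: [-0.93, 1.567, -0.259]
contact_force: [0.0, -0.7, -0.1]
opening: 0.0414
tool r,b 0.0826 3.6583345925638397 3.8122062209899905 [ 0.03902914 -0.66182836 -0.10299516]
green [322.8, 191.7] [ 0.46240842 -0.05683523] 0.10983455600736024 bearing 3.643452246133529
pointer? [309, 211, 16, 25, 200] [317.7, 222.6] 0.0901108858817109 bearing 3.6485575631750047
[0.44262145 0.31056857 0.022     ]
shift [0.   7.64 4.66] roll either -8.66 or 9.34
```

View pics/w6.png

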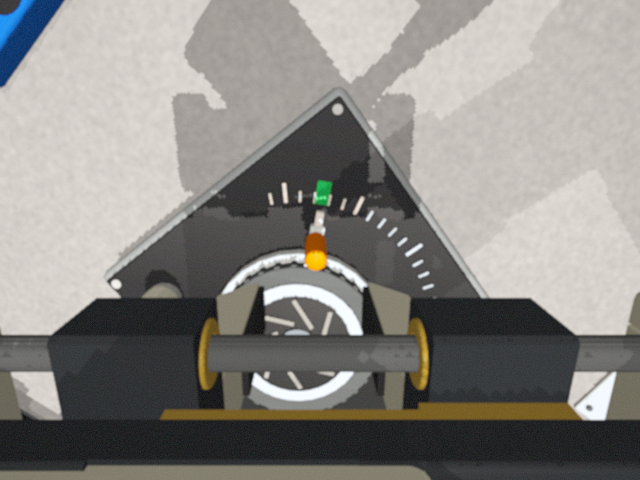

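With the lever clear and standing free, the pointer at (318,223) is aligned with the mark at (323,192), about 0.005 rad apart. Now the key.

```bash
python3 -m crank '[{"fingers":-0.1,"tx":0,"ty":0.7,"tz":0.4,"roll":0},{"fingers":-1,"tx":0,"ty":1.9,"tz":1.15,"roll":0},{"fingers":-1,"tx":0,"ty":3.1,"tz":1.9,"roll":0},{"fingers":-1,"tx":0,"ty":4.3,"tz":2.6,"roll":0},{"fingers":-1,"tx":0,"ty":5.5,"tz":3.3,"roll":0},{"fingers":-1,"tx":0,"ty":6.6,"tz":4,"roll":0},{"fingers":-1,"tx":0,"ty":7.3,"tz":4.4,"roll":0},{"fingers":-1,"tx":0,"ty":7.64,"tz":4.66,"roll":0}]' 10
python3 - <<'E'
from h import *
T=toolT();p,d=read_camera('wrist');cv2.imwrite('pics/w7.png',p[:,:,::-1]);print(observe()['qpos'])
for s,c in blobs(p,(0,150,90),(6,255,255),100)+blobs(p,(174,150,90),(180,255,255),100): 
    k=ray('wrist',c,.022,T);print(s,c,k);plan([k[0],k[1],.06],ang(T[:3,1]))
E
```

```text
time: 9.4
tool_pos: [0.4413, 0.3119, 0.1983]
tool_rot: [2.942, 1.569, -2.668]
contact_force: [0.5, -0.1, 0.6]
opening: 0.0003
[ 4.74403291e-01  4.19596653e-01  1.55979203e+00  8.36224226e-04
  1.16316904e+00 -1.76895610e+00]
[294, 204, 40, 40, 1244] [313.8, 223.8] [0.44229416 0.31250121 0.022     ]
shift [ 3.47 -0.02  0.01] roll either -0.0 or 18.0
```

View pics/w7.png

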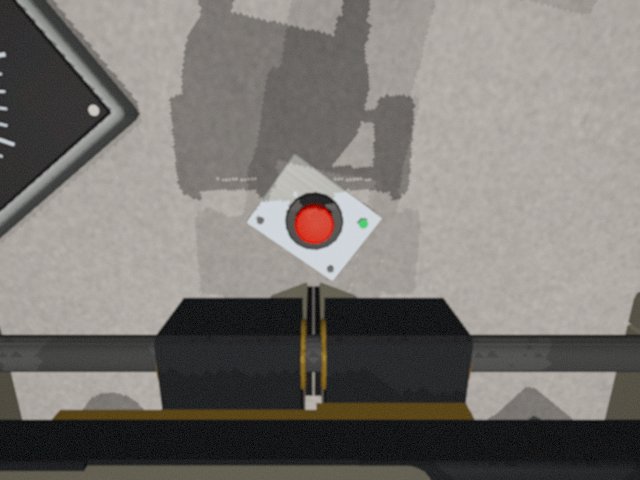

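The red key is at (314,224), directly below the shut fingertips. Descend to about 5 mm above it.

```bash
python3 -m crank '[{"fingers":-1,"tx":0.5,"ty":0,"tz":0,"roll":0},{"fingers":-1,"tx":1.2,"ty":0,"tz":0,"roll":0},{"fingers":-1,"tx":2,"ty":0,"tz":0,"roll":0},{"fingers":-1,"tx":2.7,"ty":0,"tz":0,"roll":0},{"fingers":-1,"tx":3.2,"ty":0,"tz":0,"roll":0},{"fingers":-1,"tx":3.5,"ty":0,"tz":0,"roll":0},{"fingers":-1,"tx":3.65,"ty":0,"tz":0,"roll":0},{"fingers":-1,"tx":3.65,"ty":0,"tz":0,"roll":0}]'
```

```text
time: 10.45
tool_pos: [0.4424, 0.3105, 0.0538]
tool_rot: [-0.584, 1.571, 0.086]
contact_force: [0.1, 0.4, -0.0]
opening: 0.0007
```

```bash
python3 -m crank '[{"fingers":-1,"tx":0.1,"ty":0,"tz":0,"roll":0},{"fingers":-1,"tx":0.17,"ty":0,"tz":0,"roll":0},{"fingers":-1,"tx":0.22,"ty":0,"tz":0,"roll":0},{"fingers":-1,"tx":0.26,"ty":0,"tz":0,"roll":0},{"fingers":-1,"tx":0.3,"ty":0,"tz":0,"roll":0},{"fingers":-1,"tx":0.33,"ty":0,"tz":0,"roll":0},{"fingers":-1,"tx":0.33,"ty":0,"tz":0,"roll":0},{"fingers":-1,"tx":0.33,"ty":0,"tz":0,"roll":0}]'
```

```text
time: 11.45
tool_pos: [0.4424, 0.3109, 0.0412]
tool_rot: [-0.128, 1.57, 0.542]
contact_force: [-0.3, -1.3, 8.8]
opening: 0.0003
```

8.8 N is more than the 5 N spring, so the key looks bottomed. I'll press another 1 mm to confirm, then lift off.

```bash
python3 -m crank '[{"fingers":-1,"tx":0.01,"ty":0,"tz":0,"roll":0},{"fingers":-1,"tx":0.02,"ty":0,"tz":0,"roll":0},{"fingers":-1,"tx":0.025,"ty":0,"tz":0,"roll":0},{"fingers":-1,"tx":0.025,"ty":0,"tz":0,"roll":0},{"fingers":-1,"tx":0.025,"ty":0,"tz":0,"roll":0},{"fingers":-1,"tx":0.025,"ty":0,"tz":0,"roll":0},{"fingers":-1,"tx":0.025,"ty":0,"tz":0,"roll":0},{"fingers":-1,"tx":0.025,"ty":0,"tz":0,"roll":0}]'
python3 -m crank '[{"fingers":-1,"tx":-0.1,"ty":0,"tz":0,"roll":0},{"fingers":-1,"tx":-0.3,"ty":0,"tz":0,"roll":0},{"fingers":-1,"tx":-0.8,"ty":0,"tz":0,"roll":0},{"fingers":-1,"tx":-1.6,"ty":0,"tz":0,"roll":0},{"fingers":-1,"tx":-2.5,"ty":0,"tz":0,"roll":0},{"fingers":-1,"tx":-3.3,"ty":0,"tz":0,"roll":0},{"fingers":-1,"tx":-3.8,"ty":0,"tz":0,"roll":0},{"fingers":-1,"tx":-4,"ty":0,"tz":0,"roll":0}]'
python3 - <<'E'
from h import *
T=toolT();p,d=read_camera('wrist');print(observe()['contact_force'])
for s,c in blobs(p,(0,150,90),(6,255,255),100): print('key',s,c,ray('wrist',c,.022,T), 'depth z',(T@get_calibration('wrist')['T_tool_cam'])[2,3]-np.median(d[int(c[1])-5:int(c[1])+5,int(c[0])-5:int(c[0])+5]))
p,d=read_camera('top');q=p[150:350,140:480];cv2.imwrite('pics/t2.png',cv2.resize(q[:,:,::-1],None,fx=2.3,fy=2.3,interpolation=2))
a=np.load('topp.npy');df=cv2.absdiff(a,p).max(2)
for n,b in dict(rack=(425,255,470,325),beaker=(428,150,468,200),screwdriver=(508,245,536,338),bottle=(140,165,190,212),vials=(250,205,275,232),vialb=(332,225,354,250)).items(): print(n,df[b[1]:b[3],b[0]:b[2]].mean().round(1))
E
```

```text
time: 12.45
tool_pos: [0.4424, 0.3109, 0.041]
tool_rot: [-0.187, 1.569, 0.483]
contact_force: [-4.4, -2.1, 15.5]
opening: 0.0005
time: 13.45
tool_pos: [0.4423, 0.3108, 0.2005]
tool_rot: [-0.159, 1.57, 0.511]
contact_force: [0.2, 0.6, -0.3]
opening: 0.0008
[-0.25139583  0.61242127  1.4286859 ]
key [296, 202, 40, 41, 1230] [315.9, 222.3] [0.4422947  0.31253341 0.022     ] depth z 0.014003737042498188
rack 6.0
beaker 5.8
screwdriver 6.4
bottle 6.0
vials 5.7
vialb 5.9
```

View pics/t2.png

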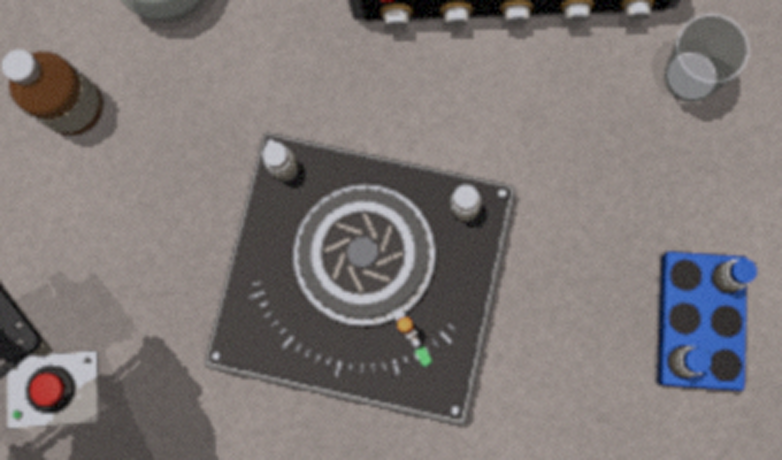

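The top view shows the pointer on the green mark at crop px (420,352) and the red key up at (47,389). The bystanders are unchanged. Handing in.

```bash
python3 -c "
from cell import *
print(hand_in(),observe()['time'])"
```

```text
the job is handed in; nothing more can be done
the job is handed in; nothing more can be done
```

The iris pointer is on the green mark, and the red read key has been pressed fully down and is up again. I handed the job in after about 13.5 s on the robot's clock; `hand_in` gives no verdict.

- **Lever:** I straddled the post with the jaws about 41 mm apart and pushed it round its arc with one finger. The tool force readings stayed around 4 N. I then backed off and lifted clear.
- **Pointer check:** Measured from the wrist camera, the pointer was 0.001 rad from the mark before release and 0.005 rad after, against the 0.05 rad limit.
- **Key:** I pressed it with the shut fingertips. The force rose from 8.8 to 15.5 N with almost no further travel, so it was on its stop. After lifting, its apparent size in the picture matched the picture from before the press.
- **Bystanders:** The before and after top pictures show only noise around the vials, rack, beaker, bottle and screwdriver. The round flask and the bench instruments were not compared numerically.

**Disagreements:**
- The mark came out about 4 mm nearer the dial axis than specified, which hardly affects the relative angle.
- The top and side cameras differed by about 5 mm on the key's position; the wrist view settled it.
- My rough depth figure for the key (14 mm) ignored the camera's tilt, so I did not use it.

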